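# Unlock and test-squeeze the glass-edge polisher

### The arm

A 7-joint arm with a two-finger parallel gripper is mounted at the origin on a cart in front of the work surface, level with it; the furniture and walls round the work are solid. World frame = base frame: x ahead of the robot, y to its left, z up, the work surface at z = 0. Lengths are in mm, angles in degrees, forces in N, time in s.
With the tool pointing down it reaches from about 400 to 900 mm from the base axis. Payload 5.5 kg.
Tool frame: the origin (TCP) lies on the centre line of the jaws, within the pads' length; the fingertips stand bot.finger_overhang ahead of it and the grasp point (between the pads) lies 8 mm behind it (bot.finger_overhang is the distance from the TCP to the fingertips, in mm); z points along the fingers, y is the direction in which the jaws open and shut (so a half turn about z gives the same grasp; the last joint's range is limited). The gripper opens to 85 mm and grips with 20 to 120 N. Pads are 22 mm wide; open, the fingers measure 114 mm over their backs; the gripper's body (76 mm by 85 mm) begins 54 mm behind the grasp point. The pads swing forward as they close: fully open they stand 13 mm farther back than shut.
Start: joints at [83.09, 28.699, -24.465, 88.831, 12.651, 65.22, -12.049], TCP at [243.422, -602.698, 242.31] pointing down, gripper open.
Joint ranges: [-164.97, 164.97], [-17.58, 116.51], [-87.97, 89.64], [11.32, 138.91], [-80.73, 260.73], [10.89, 115.49], [-147.41, 147.41]. Speed limits (degrees/s): [147.25, 147.25, 180, 180, 180, 180, 180].

### API

Orientations are given as [roll, pitch, yaw] about the fixed x, y, z axes, in that order (R = Rz(yaw) Ry(pitch) Rx(roll)).
In Python, from rig import readout, eyes, job_done, spotter, bot gives the robot as it stands. The module is installed in compiled form; this text tells all that it offers.
- The arm moves only by the tool carry_out, never from a script. Its argument "series" is a list that holds one entry, the list of rows, each a list of 4 numbers: the shift along the tool's x, y, z in mm, then the turn about the tool's z in degrees. In form: [[[dx, dy, dz, spin], ...]]. A call has 1 to 12 rows; each row shifts and turns the commanded pose from where the row before left it, along the tool's axes as they then stand; what a row does not reach is not made up. A row lasts 1/8 s, in which the tool goes at most 62.5 mm and 10.7 degrees, less where a joint would pass 70% of its speed; a pose out of reach is approached as far as the arm can. A call with a gripper value outside its range is refused whole. "jaw" is the opening in per cent of the stroke, from 0 (shut) to 100 (fully open), set as the call begins (left out, the last holds). The fingers move at their own pace and stop on an object; "squeeze" is the grip in N (left out, the last holds). Time passes only in rows, so rows that do not move let the fingers close. It gives the time, the measured TCP pose, the force and the opening at its end, in the units of the state.
- readout.state(): the state, without advancing time (a new reading comes with each control period).
- eyes.get_image(name): name is "side" or "top"; returns (picture, depth): 400x640x3 uint8, red, green, blue; 400x640 float32, mm along the optical axis (not along the pixel's ray), 0 where there is no reading.
- eyes.camera_params(name): a dict with "fx", "fy", "cx", "cy" (pixels), "R" (3x3) and "t" (3): a world point X has camera coordinates R X + t. Camera axes: x right, y down, z forward; pixel columns grow to the right and rows downward; lengths in mm; the calibration is good to about 2 mm. A picture is of the moment at which its call begins. camera_params takes no time and is no camera call.
- job_done(): hands the job in, once; it reports no verdict.
Trained networks look in the newest picture that a camera, given by its name, has taken for a name from the list of things; names that differ only in an ending like _2 or _b are one class to them, and where a whole thing is asked for, a point or a joint stands for the part that bears it (a point fixed in the world has none). Each returns a list of dicts, best first, with "p" (0 to 1); they miss things now and then, are a little off and sometimes report something else, mostly with a low value. They report only what shows in the picture. A call takes as long as a camera call.
- spotter.outline_of(camera, target): "mask" (400x640 bool, what is visible of it) and "box" ([left, top, right, bottom] in pixels, round what is visible of it).
The state is a dict: "clock": time; "joints": joint angles; "dq": joint speeds; "effort": joint torques, N m; "tool_pos": TCP position; "tool_rot": TCP orientation; "ft_force": force on the tool from outside, world axes, zero at the start; "torque": the same for the moment, N m; "width": finger opening in mm.
Only numpy, scipy, OpenCV 4.12 (cv2) and the standard library are available. Lean on these libraries where they do the work, as an engineer would, in place of code of your own. Each camera call takes 0.05 s, during which the arm holds its last target.

### The job

Before the chipped beaker rim is smoothed, try the switch of the polisher, the hand tool with the flat round disc under its head: flip the lock-off lever on its paddle all the way forward (towards the disc), then squeeze the paddle fully home against the barrel for about a second and let go so that it springs out again. Leave the lever forward, and do not press the paddle of the other tool, the one with the thin straight point.

Things in the scene. Friction and masses are not known exactly. Their poses are not given: they have to be found in the camera images.
- polisher_grip (a point): Squeeze point on the axis of the polisher's grey barrel (34 mm wide, 38 high), 80 mm above the worktop, held fast in a low cradle; round 70 mm disc under its head. x forward to the head (starts 48 mm ahead), y left, z up. Left barrel face at y=17 mm, outer face of the paddle (right side) at y=-40 mm when out, -28 when home. Beside the barrel, fingertips can go 25 mm below this point.
- polisher_lever (a joint): Steel lock lever sticking out right (-y) through the paddle, 26 mm high at axis height, 5 thick; upright pin at x=-66, y=-35 mm from polisher_grip, tip 45 mm from the pin. Rad: 0 to 0.12 at start, leaning back 0.65 from square to the barrel, paddle blocked; 1.1 stop, leaning forward 0.45, paddle free. 1-2 N forward at the tip turns it; it stays as left.
- polisher_paddle (a joint): Black paddle along the barrel's right (-y) side, 30 mm high centred at axis height, 9 thick; upright hinge pin at x=-115 mm from polisher_grip, free end at x=20 mm. Rad: 0 sprung out, 0.10 home against the barrel (12 mm at the squeeze point; 3 N to start, 8 N home). Springs out when let go; blocked while the lever is back.
- engraver_paddle (a joint): The same paddle angle on the other tool, to be left alone: a like tool with a thin straight point in place of the disc head, 220 to 400 mm to one side of the polisher. 0 sprung out, 0.10 home.

How it is judged (in metres and radians):
On the way, in this order (a step that is already met when the one before it is completed fails the run):
1. the polisher's lock-off lever is flipped forward while its paddle is still out (value of joint polisher_lever above 0.8 rad and value of joint polisher_paddle below 0.05 rad), for 0.2 s.
2. the polisher's paddle is squeezed home against the barrel (value of joint polisher_paddle above 0.08 rad and value of joint polisher_lever above 0.8 rad), for 0.4 s.
At the end, for the whole second after the job is handed in: The polisher's paddle has sprung out again (below 0.02 rad), its lever is still forward (above 0.8 of 1.1 rad), and the other tool's paddle is out (below 0.02 rad) (value of joint each of polisher_paddle, engraver_paddle below 0.02 rad and value of joint polisher_lever above 0.8 rad); the robot touches nothing.
It fails at once if the paddle of the other tool is pressed (value of joint engraver_paddle above 0.03 rad).
It also fails if it takes over 43 s, if anything falls off the work surface, if the arm or the gripper's body presses on something with over 40 N, if the wrist force passes 120 N, or if a joint passes its speed limit or range.

## Working session

There is one attempt and no reset: what is moved stays moved. The work goes in short steps, Python scripts to look and compute and a tool call to move; the robot and the scene stay as the last step left them, time stands still between calls to the robot, and variables do not carry over. Pictures are saved under pics/ and viewed, and the job is handed in when it is done.

Besides the shell and the picture viewer there is one more tool, called by a JSON object that holds its "api" and its "payload", one argument or row to a line. carry_out: Moves the arm, as the interface text tells. Its arguments: {"type":"object","properties":{"series":{"type":"array","items":{"type":"array","items":{"type":"array","items":{"type":"number"}}}},"jaw":{"type":"number"},"squeeze":{"type":"number"}},"required":["series"]}

```bash
mkdir -p pics; python3 - <<'E'
from rig import readout, eyes, spotter, bot
import cv2,numpy as np
s=readout.state();print({k:np.round(v,2) for k,v in s.items()},bot.finger_overhang)
for n in("side","top"):
    im,d=eyes.get_image(n);cv2.imwrite(f"pics/{n}0.png",im[:,:,::-1]);np.save(f"pics/{n}0.npy",d)
    p=eyes.camera_params(n);print(n,p)
    for t in("polisher_lever","polisher_paddle","polisher_grip","engraver_paddle"):
        for o in spotter.outline_of(n,t):print(t,o["p"],o["box"])
E
```

```text
{'clock': np.float64(0.0), 'joints': array([ 83.09,  28.75, -24.45,  88.89,  12.65,  65.22, -12.05]), 'dq': array([ 0.07, -0.07,  0.01, -0.03,  0.05, -0.03,  0.03]), 'effort': array([ 0.000e+00, -5.695e+01, -5.820e+00, -2.809e+01,  1.000e-02,
        1.000e-02, -0.000e+00]), 'tool_pos': array([ 243.07, -602.08,  241.26]), 'tool_rot': array([-179.89,   -0.  ,   21.99]), 'ft_force': array([ 0.19, -0.64, -0.43]), 'torque': array([ 0.01, -0.01, -0.02]), 'width': np.float64(85.7)} 11.0
side {'fx': 432.70096991538423, 'fy': 432.70096991538423, 'cx': 324.37083374763415, 'cy': 204.04218011295993, 'R': array([[-0.82922617, -0.55883469,  0.00936709],
       [-0.32764711,  0.4724645 , -0.81818376],
       [ 0.45280385, -0.68152849, -0.5748805 ]]), 't': array([394.49112174, 296.23510269, 624.68380485])}
polisher_lever 0.48 [358.2, 176.5, 374.8, 182.7]
polisher_paddle 0.71 [322.0, 168.1, 378.8, 189.3]
polisher_paddle 0.5 [358.4, 177.9, 376.7, 183.2]
polisher_grip 0.7 [279.0, 166.7, 396.6, 240.7]
engraver_paddle 0.93 [244.0, 233.3, 313.2, 263.1]
top {'fx': 381.89632238163415, 'fy': 381.89632238163415, 'cx': 320.8342465500712, 'cy': 193.41394238435433, 'R': array([[ 0.01929101, -0.99973954, -0.01219491],
       [-0.98086411, -0.01656051, -0.19398799],
       [ 0.19373551,  0.01570378, -0.9809281 ]]), 't': array([-73.04690442, 533.27083038, 875.63421634])}
polisher_lever 0.68 [260.8, 163.3, 288.5, 221.7]
polisher_paddle 0.82 [378.1, 159.6, 402.6, 214.9]
polisher_grip 0.65 [349.8, 119.4, 403.3, 240.6]
engraver_paddle 0.79 [263.3, 164.4, 289.4, 222.2]
```

View pics/top0.png

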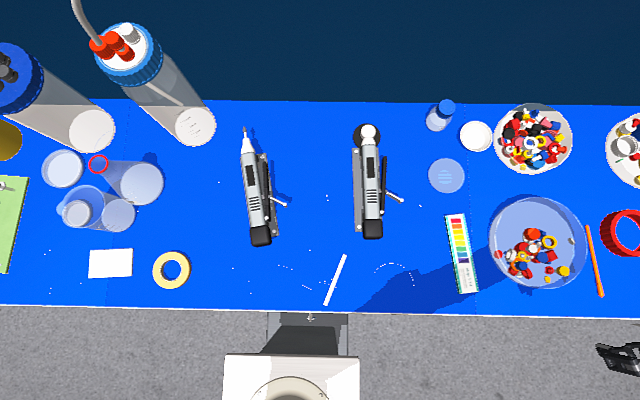

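View pics/side0.png

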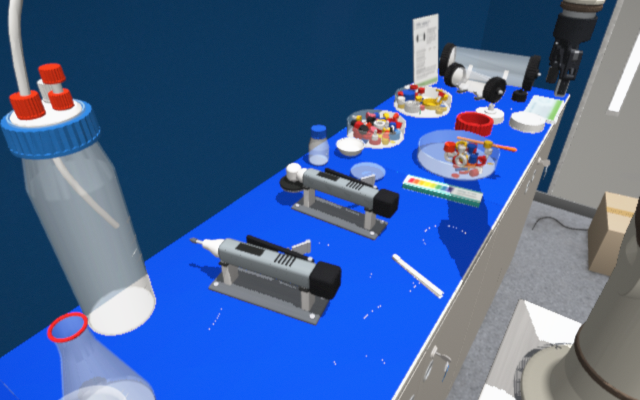

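```bash
python3 - <<'E'
import cv2
a=cv2.imread("pics/top0.png")[100:260,240:420];cv2.imwrite("pics/top0c.png",cv2.resize(a,None,fx=3.7,fy=3.7,interpolation=2))
a=cv2.imread("pics/side0.png")[150:280,230:410];cv2.imwrite("pics/side0c.png",cv2.resize(a,None,fx=4,fy=4,interpolation=2))
E
```

```text
(no output)
```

View pics/top0c.png

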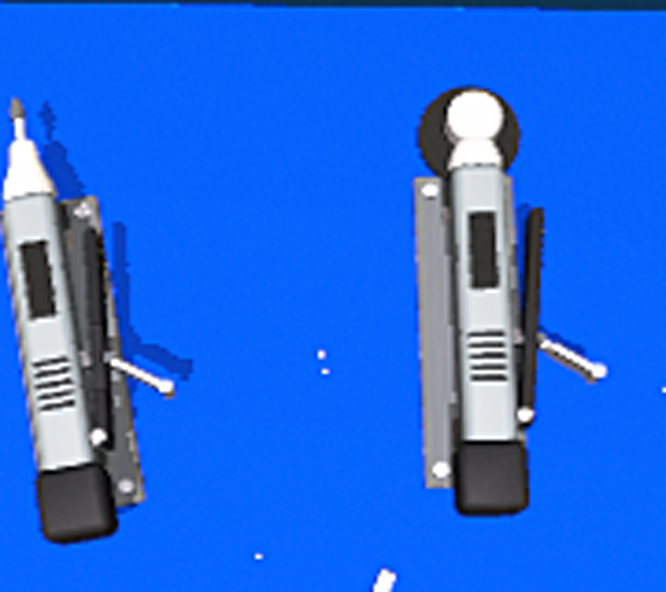

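View pics/side0c.png

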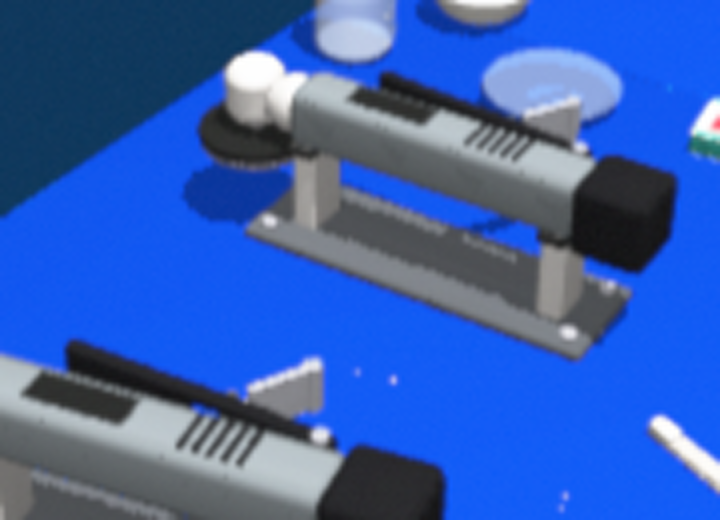

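The top view shows the polisher (disc) at about (370,190) px with its lever tip at about (402,200), and the engraver to its left at about (258,190). Next I'll measure the polisher's pose from depth.

```bash
cat > h.py <<'E'
import numpy as np,cv2
from rig import eyes
def cloud(n,d):
    p=eyes.camera_params(n);v,u=np.mgrid[:400,:640]
    c=np.stack([(u-p["cx"])/p["fx"]*d,(v-p["cy"])/p["fy"]*d,d],-1)
    return (c-p["t"])@p["R"]
def atz(n,u,v,z):
    p=eyes.camera_params(n);r=np.array([(u-p["cx"])/p["fx"],(v-p["cy"])/p["fy"],1])@p["R"];o=-p["R"].T@p["t"]
    return o+r*(z-o[2])/r[2]
E
python3 - <<'E'
from h import *
for n,box in(("top",(345,115,410,245)),("side",(275,160,400,245))):
    im=cv2.imread(f"pics/{n}0.png");d=np.load(f"pics/{n}0.npy");W=cloud(n,d)
    l,t,r,b=box;S=W[t:b,l:r].reshape(-1,3);C=im[t:b,l:r].reshape(-1,3).astype(int)
    ok=d[t:b,l:r].ravel()>0;grey=(C.max(1)-C.min(1)<45)&(C.mean(1)>90)
    m=ok&(S[:,2]>93)&(S[:,2]<106)&grey
    P=S[m];print(n,m.sum(),P.min(0),P.max(0),np.median(P[:,2]))
    (c,sz,a)=cv2.minAreaRect(P[:,:2].astype(np.float32));print(c,sz,a)
    mu=P.mean(0);e=np.linalg.svd((P-mu)[:,:2],full_matrices=False)[2][0];print(mu,e,np.degrees(np.arctan2(e[1],e[0])))
f=3.7
for nm,u,v,z in[("barrel front L",452,167,99),("front R",500,165,99),("back L",457,468,99),("back R",527-6,440,99),("hinge",526,415,96),("levertip",598,370,93),("leverbase",541,342,93),("paddle end",537,208,95),("disc head c",475,117,110)]:
    print(nm,np.round(atz("top",240+u/f,100+v/f,z),1))
E
```

```text
top 1036 [ 469.63679622 -251.3730055    93.01923665] [ 697.7136235  -157.04927562  103.62743913] 97.99029001974439
(584.982421875, -204.477783203125) (228.14500427246094, 87.66246795654297) 2.52083420753479
[ 571.87699132 -178.16402643   97.81937176] [-0.99837224 -0.05703389] -176.7304246509251
side 767 [ 465.21875147 -249.1628601    93.03614432] [691.94492714  36.73048812 102.37138219] 97.7673731389868
(531.8059692382812, -132.3292236328125) (190.81166076660156, 285.2453918457031) 42.9940071105957
[ 561.67303985 -169.3210005    97.36421957] [-0.99988795 -0.01496976] -179.14226386236874
barrel front L [ 642.9 -159.4   99. ]
front R [ 644.7 -189.9   99. ]
back L [ 450.6 -162.1   99. ]
back R [ 468.5 -201.3   99. ]
hinge [ 484.5 -205.    96. ]
levertip [ 514.  -250.5   93. ]
leverbase [ 531.2 -215.3   93. ]
paddle end [ 617.7 -213.7   95. ]
disc head c [ 672.5 -172.9  110. ]
```

```bash
python3 - <<'E'
from h import *
from scipy.stats import theilslopes
for n,box in(("top",(345,115,410,245)),("side",(275,160,400,245))):
    im=cv2.imread(f"pics/{n}0.png");d=np.load(f"pics/{n}0.npy");W=cloud(n,d)
    l,t,r,b=box;S=W[t:b,l:r].reshape(-1,3)
    ok=d[t:b,l:r].ravel()>0
    m=ok&(S[:,2]>90)&(S[:,2]<106)&(S[:,0]>470)&(S[:,0]<642)&(abs(S[:,1]+178)<24)&(S[:,1]>-199)
    P=S[m];xs=[];L=[];R=[]
    for x in range(475,640,8):
        q=P[(P[:,0]>=x)&(P[:,0]<x+8)]
        if len(q)>6: xs.append(x+4);L.append(q[:,1].max());R.append(q[:,1].min())
    xs=np.array(xs);L=np.array(L);R=np.array(R)
    print(n,np.round(np.c_[xs,L,R]).astype(int).tolist())
    for q in(L,R,(L+R)/2):
        s=theilslopes(q,xs);print(np.degrees(np.arctan(s[0])),s[0]*597+s[1])
E
```

```text
top [[479, -164, -198], [487, -164, -199], [495, -164, -196], [503, -164, -196], [511, -164, -196], [519, -164, -196], [527, -164, -194], [535, -164, -194], [543, -162, -194], [551, -162, -194], [559, -162, -194], [567, -162, -195], [575, -162, -192], [583, -162, -192], [591, -160, -192], [599, -160, -192], [607, -159, -192], [615, -159, -193], [623, -159, -190], [631, -159, -190], [639, -159, -190]]
2.0382106662033967 -160.3458179410806
2.650931961991435 -191.9706412830174
2.410824387762359 -176.26011902839562
side [[479, -163, -199], [487, -162, -198], [495, -160, -196], [503, -163, -196], [511, -160, -191], [519, -159, -191], [527, -161, -190], [535, -161, -192], [543, -161, -191], [551, -160, -191], [559, -159, -193], [567, -160, -189], [575, -158, -190], [583, -158, -190], [591, -158, -190], [599, -157, -192], [607, -158, -189], [615, -159, -189], [623, -157, -191], [631, -156, -185], [639, -156, -185]]
2.1188508269701876 -158.02250358617994
3.046828820731167 -189.10449950966137
2.6574191082637206 -173.150191518098
```

The side camera agrees with the top one to about 3 mm. The polisher grip is at about (597, -176, 80) with a yaw of about 2.4°. I'll go to behind the lever with the jaws shut.

{"api": "carry_out", "payload": {
  "series": [
    [[0, 0, 0, 9.8], [0, 0, 0, 9.8], [31.7, -42.3, 0, 0], [31.7, -42.3, 0, 0], [31.7, -42.3, 0, 0], [31.7, -42.3, 0, 0], [31.7, -42.3, 0, 0], [31.7, -42.3, 0, 0], [31.7, -42.3, 0, 0], [31.7, -42.3, 0, 0], [0, 0, 0, 0]]
  ],
  "jaw": 0
}}

```text
clock: 1.88
tool_pos: [485.8, -248.6, 243.0]
tool_rot: [-179.9, -0.1, 2.9]
ft_force: [-1.1, -0.4, -1.1]
width: -0.3
```

{"api": "carry_out", "payload": {
  "series": [
    [[-5, 4, 35, 0.5], [0, 0, 35, 0], [0, 0, 25, 0], [0, 0, 10, 0], [0, 0, 0, 0]]
  ]
}}

```text
clock: 2.5
tool_pos: [477.5, -258.6, 137.1]
tool_rot: [-180.0, 0.0, 1.9]
ft_force: [0.6, -0.6, 0.4]
width: -0.1
```

```bash
cat > look.py <<'E'
import sys
from h import *
from rig import readout
k=sys.argv[1]
for n,(l,t,r,b) in(("top",(330,100,430,250)),("side",(270,110,430,250))):
    im,d=eyes.get_image(n);np.save(f"pics/{n}{k}.npy",d);cv2.imwrite(f"pics/{n}{k}.png",im[:,:,::-1]);cv2.imwrite(f"pics/{n}{k}c.png",cv2.resize(im[t:b,l:r,::-1],None,fx=3.9,fy=3.9,interpolation=2))
s=readout.state();print(s["tool_pos"],s["tool_rot"],s["ft_force"],s["clock"])
E
python3 look.py 1
```

```text
[ 478.50844483 -258.77444753  138.32764446] [ 1.79946642e+02 -8.13665299e-02  1.87596018e+00] [0.41986982 1.33345594 0.01494201] 2.6
```

View pics/top1c.png

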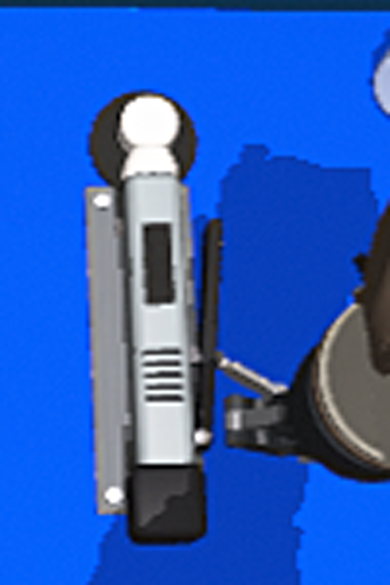

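View pics/side1c.png

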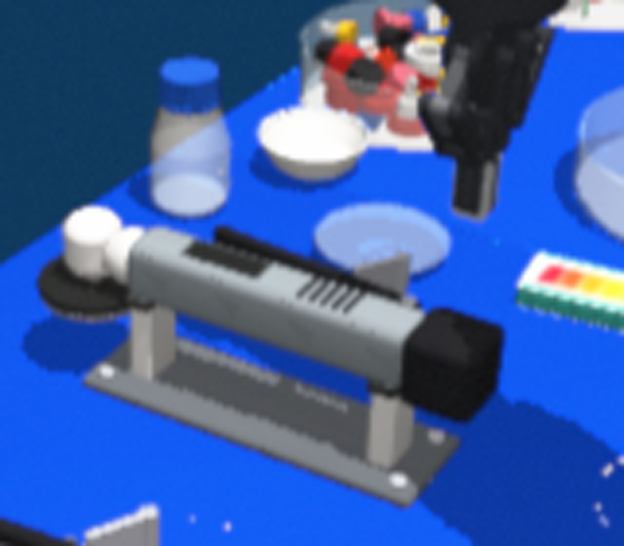

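The gripper is shut, behind and to the right of the lever, and clear of the paddle. Lowering to lever height.

{"api": "carry_out", "payload": {
  "series": [
    [[0, -5, 25, 0], [0, 0, 25, 0], [0, 0, 12, 0], [0, 0, 0, 0]]
  ]
}}

```text
clock: 3.1
tool_pos: [477.7, -253.3, 75.4]
tool_rot: [-180.0, 0.0, 1.9]
ft_force: [-0.1, -0.3, 0.2]
width: 0.0
```

```bash
python3 look.py 2
```

```text
[ 478.48674084 -253.60309722   76.2884412 ] [ 1.79953553e+02 -8.08985206e-02  1.88915777e+00] [ 0.25975195 -0.34482959  0.52356436] 3.2
```

View pics/top2c.png

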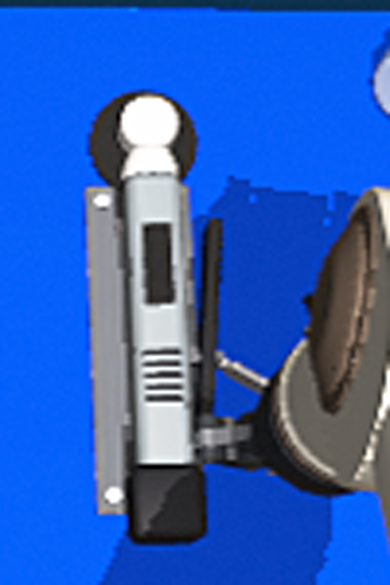

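View pics/side2c.png

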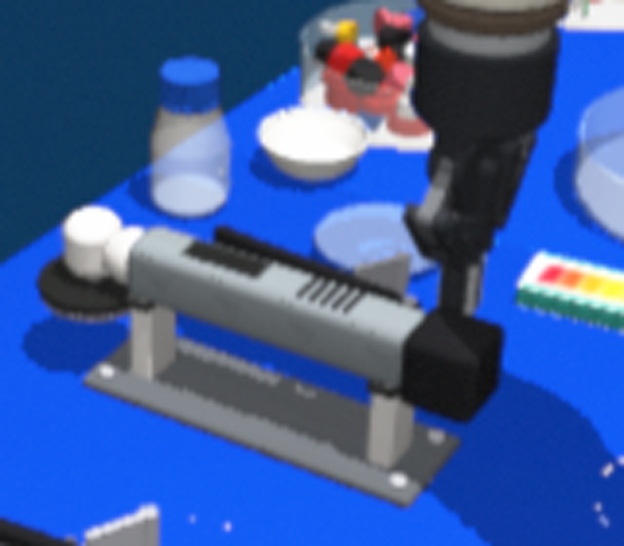

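The fingers are behind the lever at the right height with no contact. Pushing forward.

{"api": "carry_out", "payload": {
  "series": [
    [[10, 0, 0, 0], [8, 0, 0, 0], [7, 0, 0, 0], [7, 0, 0, 0], [6, 0, 0, 0], [6, 0, 0, 0], [3, 0, 0, 0], [0, 0, 0, 0]]
  ]
}}

```text
clock: 4.2
tool_pos: [525.3, -251.2, 75.4]
tool_rot: [-180.0, -0.1, 1.9]
ft_force: [0.3, -0.2, -1.0]
width: -0.3
```

```bash
python3 look.py 3
```

```text
[ 524.98467043 -251.26522771   75.37892521] [-1.79983582e+02 -3.53167910e-02  1.91458931e+00] [ 0.20513086 -0.23052151  0.08133216] 4.3
```

View pics/top3c.png

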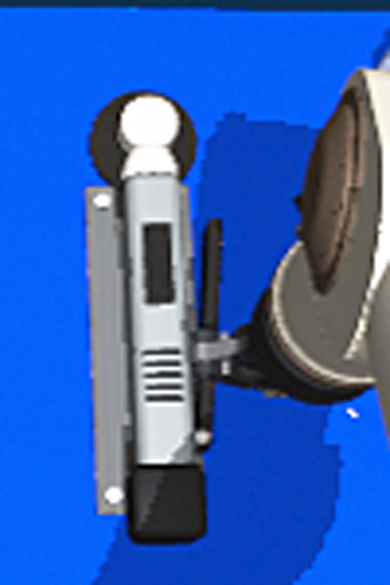

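View pics/side3c.png

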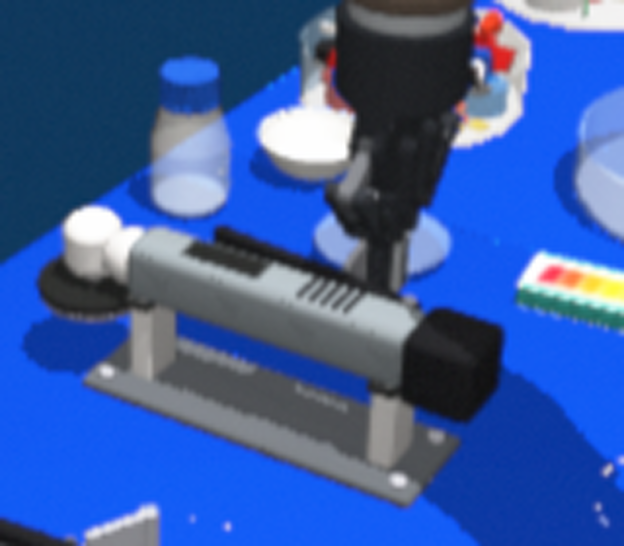

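{"api": "carry_out", "payload": {
  "series": [
    [[3, 0, 0, 0], [2, 0, 0, 0], [0, 0, 0, 0]]
  ]
}}

```text
clock: 4.68
tool_pos: [529.7, -251.4, 75.2]
tool_rot: [-180.0, 0.0, 1.9]
ft_force: [-0.3, 0.5, -0.0]
width: 0.0
```

{"api": "carry_out", "payload": {
  "series": [
    [[2, 0, 0, 0], [0, 0, 0, 0]]
  ]
}}

```text
clock: 4.92
tool_pos: [531.7, -251.4, 75.2]
tool_rot: [-180.0, 0.0, 1.9]
ft_force: [-1.2, 0.1, -0.4]
width: -0.1
```

{"api": "carry_out", "payload": {
  "series": [
    [[2, 0, 0, 0], [0, 0, 0, 0]]
  ]
}}

```text
clock: 5.18
tool_pos: [533.8, -251.4, 75.3]
tool_rot: [180.0, -0.0, 1.9]
ft_force: [-0.3, 0.1, -0.2]
width: 0.1
```

{"api": "carry_out", "payload": {
  "series": [
    [[2, 0, 0, 0], [0, 0, 0, 0]]
  ]
}}

```text
clock: 5.42
tool_pos: [535.9, -251.3, 75.3]
tool_rot: [180.0, -0.0, 1.9]
ft_force: [-0.0, 0.6, -0.2]
width: 0.1
```

{"api": "carry_out", "payload": {
  "series": [
    [[2, 0, 0, 0], [0, 0, 0, 0]]
  ]
}}

```text
clock: 5.68
tool_pos: [537.6, -251.3, 75.3]
tool_rot: [180.0, 0.0, 1.9]
ft_force: [-2.9, 0.0, 0.2]
width: -0.2
```

{"api": "carry_out", "payload": {
  "series": [
    [[2, 0, 0, 0], [0, 0, 0, 0]]
  ]
}}

```text
clock: 5.92
tool_pos: [537.9, -251.5, 74.9]
tool_rot: [-180.0, 0.2, 1.9]
ft_force: [-6.0, -0.1, 3.0]
width: 0.3
```

It has reached the stop: the force rises and the tool no longer advances. I'll back off, rise and look.

{"api": "carry_out", "payload": {
  "series": [
    [[-10, 0, 0, 0], [-10, 5, 0, 0], [0, 0, 40, 0], [0, 0, -40, 0], [0, 0, -40, 0], [0, 0, -40, 0], [0, 20, -40, 0], [0, 30, 0, 0], [0, 0, 0, 0]]
  ],
  "jaw": 0
}}

```text
clock: 7.05
tool_pos: [520.7, -310.9, 196.1]
tool_rot: [179.8, -0.1, 1.6]
ft_force: [-0.9, 0.0, -1.3]
width: 0.1
```

One row of that call had the wrong sign and dipped the tool 40 mm. The fingertips should have stayed about 24 mm above the worktop. Checking the scene.

```bash
python3 look.py 4
```

```text
[ 520.9264647  -306.91134046  195.08600333] [-1.79973676e+02  1.73081610e-03  1.83330600e+00] [ 0.32926525 -0.80656789  0.10488654] 7.15
```

View pics/top4c.png

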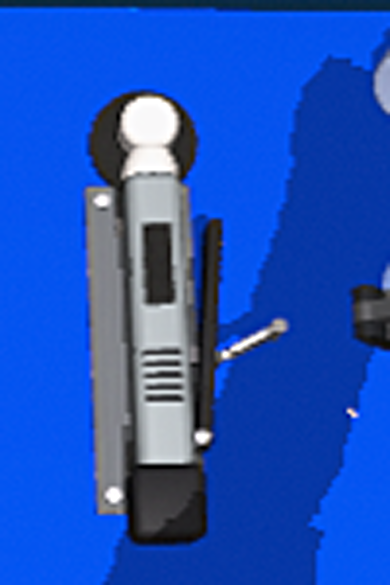

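View pics/side4c.png

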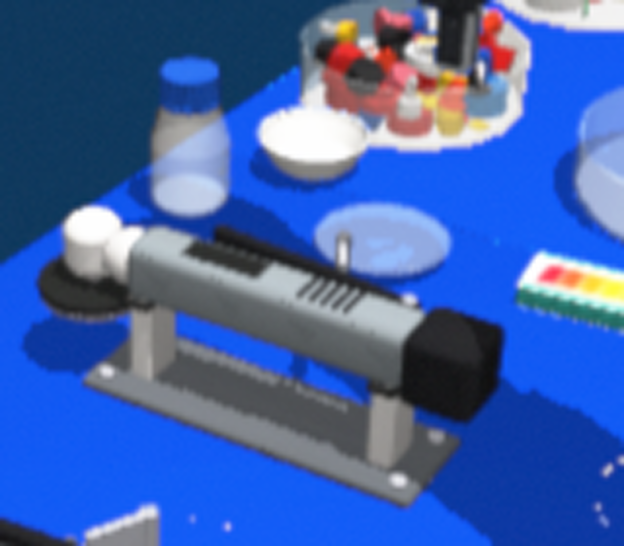

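The lever now leans forward about 0.48 rad, from tip (280,325) to base (222,355) in the crop, and the paddle is still out. Next I'll move above the squeeze point with the jaws open.

{"api": "carry_out", "payload": {
  "series": [
    [[27, -41, 0, -0.5], [27, -41, 0, 0], [28, -41, 0, 0], [0, 0, 20, 0], [0, 0, 20, 0], [0, 0, 0, 0], [0, 0, 0, 0]]
  ],
  "jaw": 100,
  "squeeze": 25
}}

```text
clock: 8.02
tool_pos: [598.1, -182.0, 155.1]
tool_rot: [180.0, 0.0, 2.3]
ft_force: [-0.4, -0.5, 0.2]
width: 85.7
```

```bash
python3 look.py 5
```

```text
[ 598.82239285 -181.74946014  155.98606649] [ 1.79968453e+02 -6.13504273e-02  2.30379272e+00] [ 0.09168359 -0.66297839  0.05525146] 8.125
```

View pics/top5c.png

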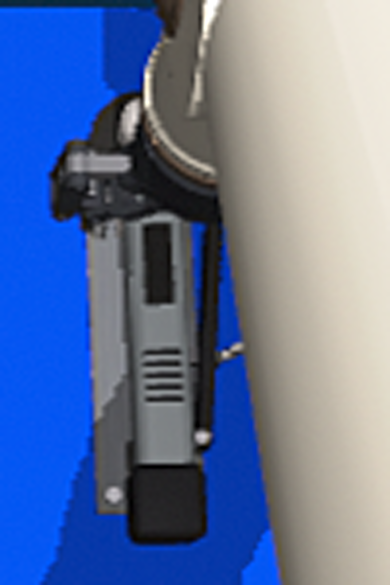

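View pics/side5c.png

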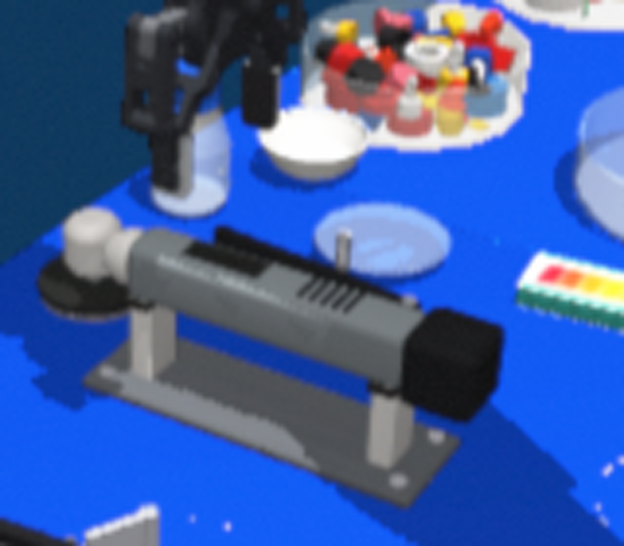

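Fingers straddle the barrel; descending in two stages.

{"api": "carry_out", "payload": {
  "series": [
    [[0, 0, 20, 0], [0, 0, 20, 0], [0, 0, 15, 0], [0, 0, 0, 0]]
  ]
}}

```text
clock: 8.62
tool_pos: [597.1, -180.2, 98.0]
tool_rot: [-179.9, 0.2, 2.4]
ft_force: [-0.4, -0.5, -0.6]
width: 85.4
```

{"api": "carry_out", "payload": {
  "series": [
    [[0, 0, 12, 0], [0, 0, 10, 0], [0, 0, 8, 0], [0, 0, 0, 0]]
  ]
}}

```text
clock: 9.12
tool_pos: [598.1, -180.6, 69.5]
tool_rot: [-180.0, 0.1, 2.4]
ft_force: [0.1, -0.7, 0.4]
width: 85.6
```

```bash
python3 look.py 6
```

```text
[ 598.77484955 -180.67590884   70.39105846] [-1.79999123e+02 -1.14629495e-02  2.39560259e+00] [ 0.766168   -0.38982601 -0.75527785] 9.225
```

View pics/side6c.png

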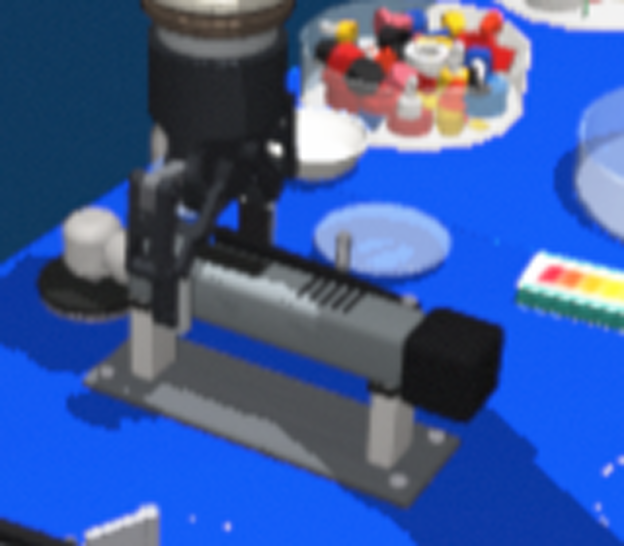

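{"api": "carry_out", "payload": {
  "series": [
    [[0, 0, 0, 0], [0, 0, 0, 0], [0, 0, 0, 0], [0, 0, 0, 0], [0, 0, 0, 0], [0, 0, 0, 0]]
  ],
  "jaw": 0,
  "squeeze": 25
}}

```text
clock: 9.98
tool_pos: [599.5, -182.2, 71.9]
tool_rot: [179.9, -0.1, 2.3]
ft_force: [-1.0, -2.0, 6.7]
width: 44.6
```

```bash
python3 look.py 7
```

```text
[ 599.59444279 -182.2153322    71.93979623] [ 1.79872082e+02 -1.22555494e-01  2.33743048e+00] [-0.60227413 -2.77521027  7.264024  ] 10.075
```

View pics/side7c.png

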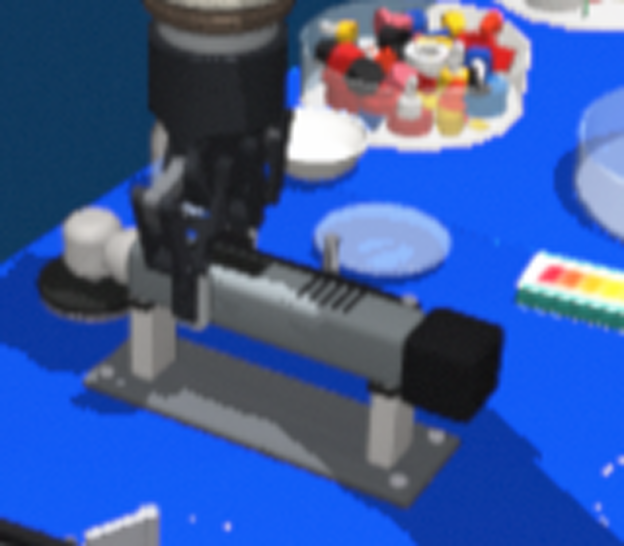

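View pics/top7c.png

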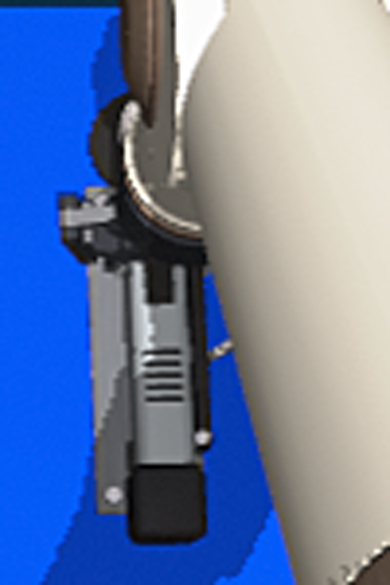

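The jaws have stopped at 44.6 mm, which matches the 45 mm expected with the paddle home. I'll hold about 0.6 s more, then open.

{"api": "carry_out", "payload": {
  "series": [
    [[0, 0, 0, 0], [0, 0, 0, 0], [0, 0, 0, 0], [0, 0, 0, 0], [0, 0, 0, 0]]
  ]
}}

```text
clock: 10.7
tool_pos: [599.6, -182.2, 71.9]
tool_rot: [179.9, -0.1, 2.3]
ft_force: [-1.5, -2.5, 6.7]
width: 44.4
```

{"api": "carry_out", "payload": {
  "series": [
    [[0, 0, 0, 0], [0, 0, 0, 0], [0, 0, 0, 0], [0, 0, 0, 0], [0, 0, 0, 0], [0, 0, 0, 0]]
  ],
  "jaw": 100
}}

```text
clock: 11.45
tool_pos: [598.7, -180.5, 70.3]
tool_rot: [-180.0, -0.0, 2.4]
ft_force: [1.0, -0.2, -0.3]
width: 85.2
```

Now up, and off to the right for a clear view.

{"api": "carry_out", "payload": {
  "series": [
    [[0, 0, -20, 0], [0, 0, -30, 0], [0, 0, -40, 0], [0, 0, -40, 0], [0, 35, -10, 0], [0, 40, 0, 0], [0, 40, 0, 0], [0, 20, 0, 0], [0, 0, 0, 0]]
  ]
}}

```text
clock: 12.58
tool_pos: [603.9, -317.0, 210.7]
tool_rot: [180.0, -0.0, 2.2]
ft_force: [-0.3, -0.9, -0.2]
width: 85.4
```

```bash
python3 look.py 8; python3 -c "
import cv2
a=cv2.imread('pics/top8.png')[100:260,240:420];cv2.imwrite('pics/top8d.png',cv2.resize(a,None,fx=3.7,fy=3.7,interpolation=2))"
```

```text
[ 604.70662388 -313.25180829  210.59831903] [-1.79903401e+02 -2.33404187e-02  2.49806190e+00] [ 0.25174893 -0.58113484  0.49451416] 12.675
```

View pics/top8d.png

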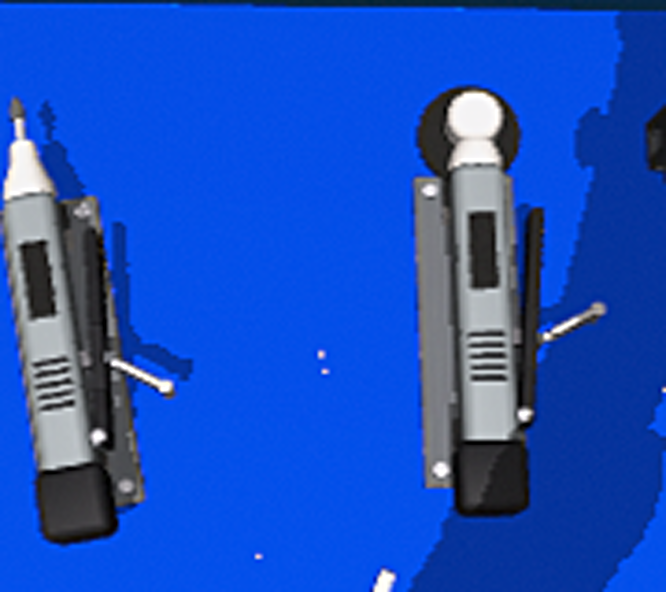

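View pics/side8c.png

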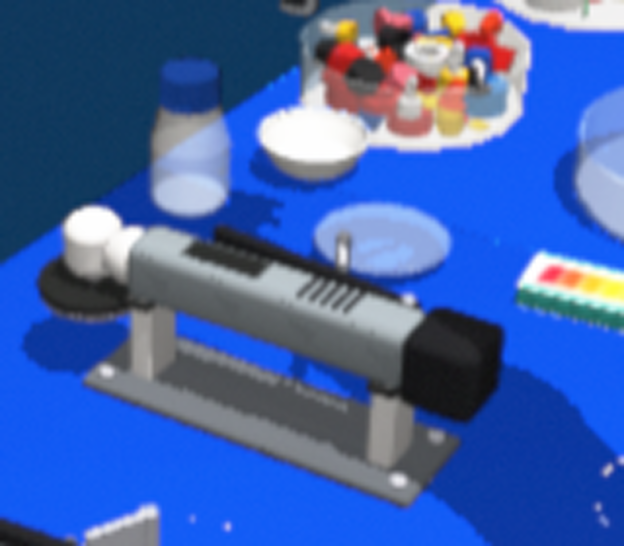

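The paddle's free end is back at crop (537,208), the same as in the first picture. The lever is forward with its tip at (598,309), the engraver looks unchanged, and the gripper is clear. Handing in.

```bash
python3 -c "
from rig import job_done;print(job_done())"
```

```text
the job is handed in; nothing more can be done
None
```

I flipped the polisher's lock lever forward to its stop, squeezed the paddle home for about a second and let it spring out. The job was handed in at about 12.7 s of the 43 s allowed; no verdict was reported.

**Lever:** The push ended when the force rose to about 6 N and the tool stopped advancing. Afterwards the lever leaned forward about 0.48 rad in the picture, against 0.45 expected at the stop. The stop came about 6 mm later than I had worked out.

**Squeeze:** The jaws stopped at 44.4–44.6 mm, against 45 mm expected with the paddle home. I set a 25 N grip, and the wrist force stayed around 7 N.

**Last pictures:** The paddle is back at its starting position, the lever is still forward and the engraver is unchanged. The gripper is clear, with forces near zero.

**One slip:** While backing off from the lever, a wrong-sign row dipped the tool about 40 mm before it rose. The fingertips should have stayed about 24 mm above the worktop; there was no reading at the bottom of the dip, but the force at the end of that move and the next pictures showed no contact or displacement.

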